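# Pack, tamp and time a batch of mushroom chunks

### The job

Load every mushroom chunk from the table into the grey bin, lying flat in a single layer. Then press them all fully down with the flat steel tamper, not with the fingers, until the layer is level with the bin's rim, and stand the tamper back upright in its blue tray. Only after tamping, set the resting time by turning the green timer knob six clicks anticlockwise from its stop, and leave the other things on the table where they are.

Things in the scene. Friction and masses are not known exactly. Their poses are not given: they have to be found in the camera images.
- chunk_1: Cream mushroom-stem chunk with a brown band, a rounded block 70 (its x) x 46 (y) x 46 (z) mm, 70 g, loose; origin at its centre. Lies flat on the table at the start, long axis level. Three to five chunks are present; the pose of an absent one is None throughout.
- chunk_2: Cream mushroom-stem chunk with a brown band, a rounded block 70 (its x) x 46 (y) x 46 (z) mm, 70 g, loose; origin at its centre. Lies flat on the table at the start, long axis level. Three to five chunks are present; the pose of an absent one is None throughout.
- chunk_3: Cream mushroom-stem chunk with a brown band, a rounded block 70 (its x) x 46 (y) x 46 (z) mm, 70 g, loose; origin at its centre. Lies flat on the table at the start, long axis level. Three to five chunks are present; the pose of an absent one is None throughout.
- chunk_4: Cream mushroom-stem chunk with a brown band, a rounded block 70 (its x) x 46 (y) x 46 (z) mm, 70 g, loose; origin at its centre. Lies flat on the table at the start, long axis level. Three to five chunks are present; the pose of an absent one is None throughout.
- chunk_5: Cream mushroom-stem chunk with a brown band, a rounded block 70 (its x) x 46 (y) x 46 (z) mm, 70 g, loose; origin at its centre. Lies flat on the table at the start, long axis level. Three to five chunks are present; the pose of an absent one is None throughout.
- bin: Fixed open grey bin, 178 (its x) x 262 (y) mm outside, rim 54 mm high with a thin flange to 198 x 282 mm, walls 5 mm; origin at the centre of its underside. Its floor is six white square pads of 81 mm, centred at x = -42, +42 and y = -84, 0, +84 mm. A chunk on a raised pad stands 24 mm above the rim (top at 78 mm); fully tamped, 2 mm above it (top at 56, centre at 33 mm).
- bin_floor (a point): Fixed point in the middle of the bin's floor, 32 mm above the bin's underside, level with the tops of the six pads at the start. Each pad slides straight down by up to 22 mm on its own (its top is then 10 mm above the bin's underside), resists with about 6 N of friction and stays where it was pushed.
- tray: Fixed shallow blue tray for the tamper, outside 136 (x) x 116 (y) x 18 mm high, walls and floor 4 mm; origin at the centre of its underside.
- tamper: Hand tamper standing in its tray, 350 g, loose: flat steel plate 100 (its x) x 80 (y) x 12 mm with an upright black handle, 44 (x) x 24 (y) mm in section, from 12 to 92 mm above the plate's underside, red band near its top. Origin at the centre of the plate's underside, z up along the handle. Grip the handle across its 24 mm (along its y).
- timer: Fixed round kitchen timer, white body 68 mm across and 24 mm high, with a green knob on top; origin at the centre of its underside, z is the knob's axis.
- timer_knob (a joint): Angle in rad of the timer's green knob: a disc 60 mm across between 24 and 40 mm above the table. 0 at its stop, where it starts; grows anticlockwise seen from above, to 5.76. It clicks into a detent every 0.5236 rad (30 degrees) under about 0.06 N m and stays there, so six clicks read 3.142, half a turn. A white line on the knob's top turns with it.
- bottle: Bystander: white bottle with a green cap, 62 mm across, 156 mm high; origin at the centre of its underside.
- brush: Bystander: blue brush, 43 x 150 x 40 mm; origin at the centre of its underside.
Things that resemble listed ones, but are neither listed nor needed, are in the scene too. Leave any pink or red look-alike of the chunk_1 alone.

How it is judged:
By the outcome, as a careful person would: the job done as asked, in the order asked, and still so for the second after the job is handed in, with the robot touching nothing.
Of chunk_1, chunk_2, chunk_3, chunk_4, chunk_5 only 3 to 5 are there at a start; the rules pass over those that are not, and their reading is None.
At some moment in a run one of chunk_1, chunk_2, chunk_3, chunk_4, chunk_5 may be knocked a few centimetres aside while the robot is not near it.
It also fails if it takes over 210 s, if anything falls off the work surface, if the arm or the gripper's body presses on something with over 40 N, if the wrist force passes 120 N, or if a joint passes its speed limit or range.

### The arm

A 6-joint arm with a two-finger parallel gripper is mounted at the origin on a cart in front of the work surface, level with it; the furniture and walls round the work are solid. World frame = base frame: x ahead of the robot, y to its left, z up, the work surface at z = 0. Lengths are in m, angles in degrees, forces in N, time in s.
With the tool pointing down it reaches from about 0.35 to 0.875 m from the base axis. Payload 4.2 kg.
Tool frame: the origin (TCP) lies on the front face of the gripper's body, between the roots of the fingers; the fingertips stand 70 mm ahead of it and the grasp point (between the pads) lies 51 mm ahead of it; z points along the fingers, y is the line along which they close (so a half turn about z gives the same grasp; the last joint's range is limited). The gripper opens to 87 mm and grips with 3 to 60 N. Pads are 19 mm wide; open, the fingers measure 117 mm over their backs; the gripper's body (75 mm by 190 mm) begins 51 mm behind the grasp point.
Start: joints at [-50.157, 22.042, 0.453, 0, -68.411, -14.817], TCP at [0.264, -0.566, 0.292] pointing down, gripper open.
Joint ranges: [-179.83, 179.83], [-69.29, 118.12], [-61.27, 80.66], [-181.25, 117.63], [-171.15, -9.14], [-177.46, 177.46]. Speed limits (degrees/s): [159.86, 159.86, 180, 180, 180, 180].

### API

Orientations are given as a 3x3 rotation matrix whose columns are the frame's x, y, z axes.
In Python, from station import r gives the robot as it stands.
- The arm moves only by the shell command python3 -m pendant 'ROWS' [OPENING]. ROWS is JSON, a list of rows, each a list of 2 entries, a list of its own where there are three numbers: the shift along the tool's x, y, z in mm, then the turn, a rotation vector about the tool's x, y, z in rad. A call has 1 to 10 rows; each row is the pose to reach, as a shift and turn from the pose commanded when the call began, along the tool's axes at that moment; what a row does not reach only later rows make up. A row lasts 1/10 s, in which the tool goes at most 50 mm and 8.59 degrees, less where a joint would pass 70% of its speed; a pose out of reach is approached as far as the arm can. A call with a gripper value outside its range is refused whole. OPENING is the opening, from 0 (shut) to 1 (fully open), set as the call begins (- or left out, the last holds). The fingers move at their own pace and stop on an object; the grip force is fixed at half the most. Time passes only in rows, so rows that repeat a pose let the fingers close. It gives the time, the measured TCP pose, the force, the opening and the grip force at its end, in the units of the state.
- r.sense(): the state, without advancing time (a new reading comes with each control period).
- r.capture(name): name is "side" or "top"; returns a dict with "frame" (480x640x3 uint8, red, green, blue), "vertical_fov" (degrees; the focal length in pixels is half the picture's height over the tangent of half this angle, whatever the lens; pixels are square), "cx", "cy" (the principal point, pixels), "distortion" ([k1, k2, p1, p2, k3] as OpenCV has them; the pictures are not rectified), "rvec" (rotation vector, rad) and "tvec" (3), from world to camera coordinates, as OpenCV has them. Camera axes: x right, y down, z forward; pixel columns grow to the right and rows downward; lengths in m; the calibration is good to about 2 mm. A picture is of the moment at which its call begins. There is no depth.
- r.finish_job(): hands the job in; it is judged then, once.
The state is a dict: "time_s": time; "joints": joint angles; "joint_velocities": joint speeds; "effort": joint torques, N m; "tcp_pos": TCP position; "ee_rot": TCP orientation; "wrist_force": force on the tool from outside, world axes, zero at the start; "moment": the same for the moment, N m; "gripper_width": opening from 0.0 (shut) to 1.0 (fully open); "gripper_force": force on a finger pad.
Only numpy, scipy, OpenCV 4.12 (cv2) and the standard library are available. Lean on these libraries where they do the work, as an engineer would, in place of code of your own. Each camera call takes 0.05 s, during which the arm holds its last target. There are 200 camera calls.

## Working session

There is one attempt and no reset: what is moved stays moved. The work goes in short steps, Python scripts to look and compute and a shell command to move; the robot and the scene stay as the last step left them, time stands still between calls to the robot, and variables do not carry over. Pictures are saved under pics/ and viewed, at most 14 in all, crops included, and the job is handed in when it is done.

```bash
ls; mkdir -p pics
cat > h.py <<'E'
import numpy as np, cv2
from station import r
def cap(n):
    c=r.capture(n); f=240/np.tan(np.radians(c["vertical_fov"])/2)
    K=np.array([[f,0,c["cx"]],[0,f,c["cy"]],[0,0,1.]])
    return c,K
def ray(c,K,uv,z):
    uv=np.array(uv,float).reshape(-1,1,2)
    n=cv2.undistortPoints(uv,K,np.array(c["distortion"],float)).reshape(-1,2)
    R,_=cv2.Rodrigues(np.array(c["rvec"],float)); t=np.array(c["tvec"],float).ravel()
    o=-R.T@t; d=np.c_[n,np.ones(len(n))]@R
    s=(z-o[2])/d[:,2]
    return o+d*s[:,None]
def proj(c,K,P):
    return cv2.projectPoints(np.array(P,float).reshape(-1,1,3),np.array(c["rvec"],float),np.array(c["tvec"],float),K,np.array(c["distortion"],float))[0].reshape(-1,2)
def save(c,n): cv2.imwrite(f"pics/{n}.png",c["frame"][:,:,::-1])
E
python3 - <<'E'
from h import *
for n in("top","side"):
    c,K=cap(n); save(c,n+"0")
    R,_=cv2.Rodrigues(np.array(c["rvec"],float)); print(n,-R.T@np.array(c["tvec"]).ravel(),R[2])
print(r.sense())
E
```

```text
pics
top [ 4.32581046e-01 -7.46849269e-04  1.11875184e+00] [ 0.11762594  0.0098285  -0.99300934]
side [-0.05354592  1.03246889  0.85115695] [ 0.43756255 -0.70704408 -0.55554269]
{'time_s': 0.1, 'joints': array([-5.01560958e+01,  2.20860390e+01,  3.89351829e-01, -2.69353543e-02,
       -6.84119289e+01, -1.48178655e+01]), 'joint_velocities': array([ 0.02391653, -0.12117056,  0.12236199,  0.0868573 ,  0.07020137,
       -0.01483529]), 'effort': array([-2.91528513e-04, -3.91689885e+01,  1.87933445e+01,  4.23196033e+00,
        1.34052633e-02, -8.28487146e-05]), 'tcp_pos': array([ 0.26426674, -0.56594286,  0.29127992]), 'ee_rot': array([[-9.06188935e-01, -4.22872134e-01, -8.78924502e-04],
       [-4.22873043e-01,  9.06187275e-01,  1.73555297e-03],
       [ 6.25532112e-05,  1.94441238e-03, -9.99998108e-01]]), 'wrist_force': array([-0.46173702, -0.12570755,  0.0997459 ]), 'moment': array([ 0.02011631, -0.07625027, -0.01385226]), 'gripper_force': 0.0, 'gripper_width': 1.0011512637317566}
```

View pics/top0.png

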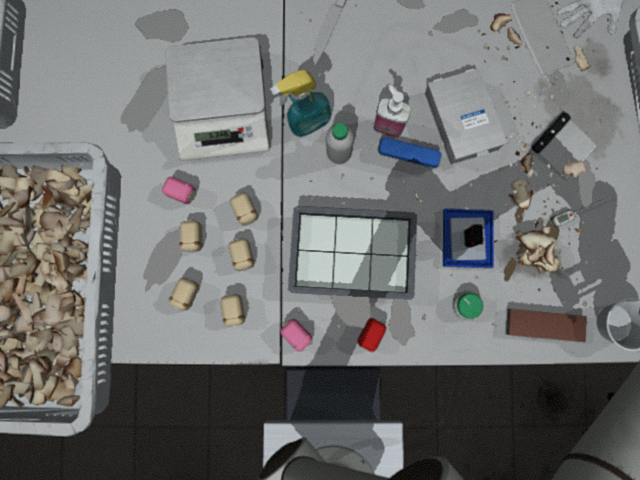

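View pics/side0.png

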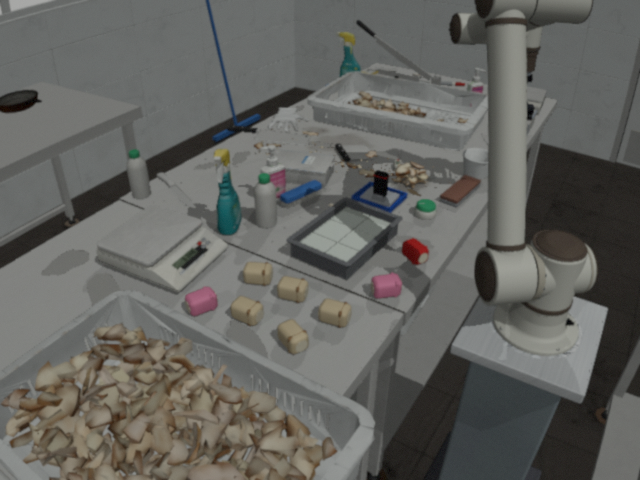

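Top view: five cream chunks at about (244,208), (190,236), (241,254), (184,293) and (232,310). The bin is at (354,252), the tray and tamper at (469,238), the timer at (469,305). There are pink and red decoys at (179,189), (296,334) and (372,334).

```bash
cat >> h.py <<'E'
def blobs(m,amin,box=None):
    m=m.astype(np.uint8)*255
    if box is not None:
        b=np.zeros_like(m); x0,y0,x1,y1=box; b[y0:y1,x0:x1]=1; m=m*b
    m=cv2.morphologyEx(m,cv2.MORPH_CLOSE,np.ones((3,3)))
    return [k for k in cv2.findContours(m,cv2.RETR_EXTERNAL,cv2.CHAIN_APPROX_NONE)[0] if cv2.contourArea(k)>amin]
def rect(c,K,k,z):
    """centre, size mm and direction (deg from world x) of long axis of contour k on plane z"""
    P=ray(c,K,k.reshape(-1,2),z)[:,:2]*1000
    (ce,s,_)=q=cv2.minAreaRect(P.astype(np.float32)); B=cv2.boxPoints(q)
    e=[B[1]-B[0],B[2]-B[1]]; L=max(e,key=lambda v:v@v)
    return np.round(ce,1),np.round(sorted(s),1),round(float(np.degrees(np.arctan2(L[1],L[0]))%180),1)
def hsv(c): return cv2.split(cv2.cvtColor(c["frame"],cv2.COLOR_RGB2HSV).astype(int))
def chunks(c,K,box=(150,150,275,345),z=.035):
    h,s,v=hsv(c); return [rect(c,K,k,z) for k in blobs((h>8)&(h<30)&(s>50),250,box)]
E
python3 - <<'E'
from h import *
c,K=cap("top"); h,s,v=hsv(c)
for q in chunks(c,K): print("chunk",q)
for k in blobs((h>105)&(h<130)&(s>120),300,(430,190,510,280)): print("tray",rect(c,K,k,.018))
for k in blobs((h>40)&(h<90)&(s>90),100,(440,280,500,330)): print("knob",rect(c,K,k,.04))
for k in blobs((v<40),60,(455,215,490,260)): print("handle",rect(c,K,k,.096),rect(c,K,k,.05))
for k in blobs((s<45)&(v>120),150,(292,205,415,300)): print("pad",rect(c,K,k,.032))
for k in blobs((v<110),2000,(280,195,428,305)): print("bin",rect(c,K,k,.054))
im=cv2.resize(c["frame"][195:335,425:515],None,fx=5,fy=4.285,interpolation=2)[:,:,::-1]
im2=cv2.resize(c["frame"][180:345,150:270],None,fx=3,fy=3.636)[:,:,::-1]
cv2.imwrite("pics/crop1.png",cv2.hconcat([cv2.resize(im,(430,600)),cv2.resize(im2,(370,600))]))
E
```

```text
chunk (array([409. , 227.5]), array([48.9, 66.5]), 9.2)
chunk (array([445.1, 340.1]), array([50.1, 68.7]), 154.3)
chunk (array([536.1, 209.3]), array([47.2, 68. ]), 13.5)
chunk (array([579.8, 329.1]), array([53.6, 67.9]), 5.3)
chunk (array([642.9, 206.2]), array([44.9, 69.2]), 25.1)
tray (array([ 572.3, -317.4]), array([117.7, 135. ]), 177.8)
knob (array([ 416.5, -308.8]), array([53.8, 57. ]), 89.4)
handle (array([ 567.1, -305.7]), array([39.5, 45.5]), 2.7) (array([ 573.2, -319.5]), array([41.3, 47.6]), 2.7)
pad (array([439. ,   5.8]), array([ 13.6, 172.6]), 89.7)
pad (array([537.7, -45.9]), array([163.3, 247.5]), 86.4)
bin (array([546.4, -58.5]), array([249.8, 309.5]), 88.2)
```

View pics/crop1.png

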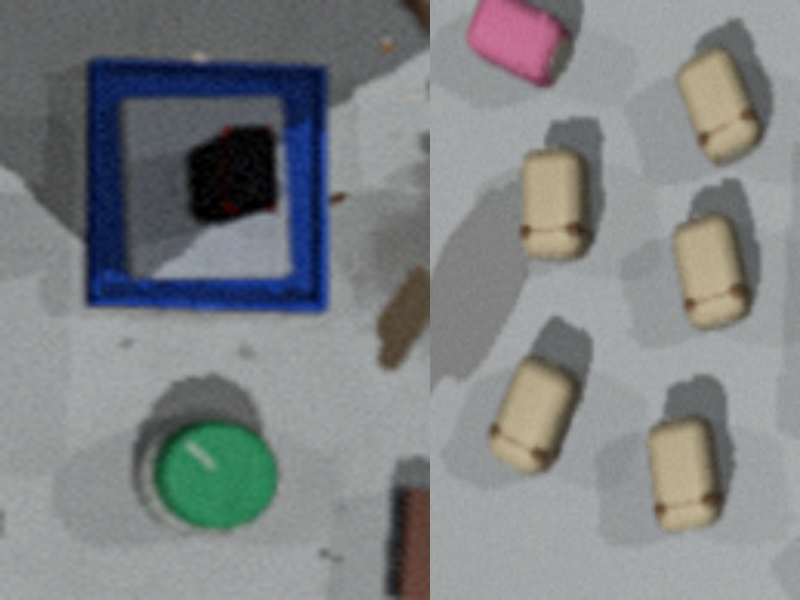

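```bash
cat >> h.py <<'E'
BC=np.array([.5377,-.0459]); BY=-3.6
def inbin(x,y):
    a=np.radians(BY); return BC+np.array([x*np.cos(a)-y*np.sin(a),x*np.sin(a)+y*np.cos(a)])/1000
def dev(p0,R0,p,ang):
    """shift mm, turn rad in tool axes from (p0,R0) to p with tool down, y axis along ang (mod 180)"""
    from scipy.spatial.transform import Rotation as Ro
    c=[]
    for a in (ang,ang+180):
        a=np.radians(a); y=np.array([np.cos(a),np.sin(a),0]); z=np.array([0,0,-1.]); R=np.c_[np.cross(y,z),y,z]
        w=Ro.from_matrix(R0.T@R).as_rotvec(); c.append((np.linalg.norm(w),w,R))
    _,w,R=min(c,key=lambda t:t[0])
    print("shift",np.round(R0.T@(np.array(p)-p0)*1000,0),"turn",np.round(w,3)); return np.array(p),R
def cyc(q,bx,by,zh=.2):
    s=r.sense(); p,R=dev(s["tcp_pos"],s["ee_rot"],[q[0][0]/1e3,q[0][1]/1e3,zh],q[2]+90)
    b=inbin(bx,by); dev(p,R,[*b,zh],BY+90)
E
python3 - <<'E'
from h import *
c,K=cap("top"); C=chunks(c,K); print(C)
cyc(min(C,key=lambda q:abs(q[0]-[536,209]).sum()),40,80)
E
python3 -m pendant '[[[0,0,0],[0,0,0]]]'
```

```text
[(array([408.6, 227. ]), array([48.8, 66.7]), 7.9), (array([444.9, 339.6]), array([51.1, 68.7]), 154.3), (array([535.9, 209.2]), array([47.2, 68.5]), 13.5), (array([579.4, 327.1]), array([54. , 67.7]), 179.7), (array([642.3, 206.5]), array([45.7, 70.1]), 24.8)]
shift [-574.  588.   92.] turn [ 0.001 -0.     0.201]
shift [  -4. -184.    0.] turn [0.    0.    0.298]
time_s: 0.3
tcp_pos: [0.2644, -0.5662, 0.2918]
ee_rot: [[-0.906, -0.423, -0.0], [-0.423, 0.906, 0.001], [0.0, 0.001, -1.0]]
wrist_force: [-0.7, -0.2, -0.8]
gripper_width: 0.997
gripper_force: 0.0
```

```bash
python3 -m pendant '[[[-30,30,0],[0,0,0]],[[-60,60,0],[0,0,0]],[[-90,90,0],[0,0,0]],[[-120,120,0],[0,0,0]],[[-150,150,0],[0,0,0.05]],[[-180,180,0],[0,0,0.1]],[[-210,220,0],[0,0,0.1]],[[-240,250,0],[0,0,0.1]],[[-270,280,0],[0,0,0.1]],[[-287,294,0],[0,0,0.1]]]' 1
python3 - <<'E'
from h import *
s=r.sense(); p,R=dev(s["tcp_pos"],s["ee_rot"],[.536,.209,.2],103.5)
E
```

```text
time_s: 1.3
tcp_pos: [0.4005, -0.1761, 0.2927]
ee_rot: [[-0.943, -0.333, 0.001], [-0.333, 0.943, 0.0], [-0.001, -0.0, -1.0]]
wrist_force: [0.5, -0.9, 0.1]
gripper_width: 1.001
gripper_force: 0.0
shift [-256.  318.   93.] turn [-0.     0.001  0.104]
```

```bash
python3 -m pendant '[[[-30,40,10],[0,0,0.05]],[[-60,75,20],[0,0,0.1]],[[-90,110,30],[0,0,0.104]],[[-120,150,45],[0,0,0.104]],[[-150,185,60],[0,0,0.104]],[[-180,220,70],[0,0,0.104]],[[-210,260,80],[0,0,0.104]],[[-240,300,90],[0,0,0.104]],[[-256,318,93],[0,0,0.104]],[[-256,318,93],[0,0,0.104]]]' 1
python3 -m pendant '[[[0,0,30],[0,0,0]],[[0,0,60],[0,0,0]],[[0,0,85],[0,0,0]],[[0,0,100],[0,0,0]],[[0,0,108],[0,0,0]],[[0,0,108],[0,0,0]]]' 1
python3 -m pendant '[[[0,0,0],[0,0,0]],[[0,0,0],[0,0,0]],[[0,0,0],[0,0,0]],[[0,0,0],[0,0,0]],[[0,0,0],[0,0,0]],[[0,0,0],[0,0,0]],[[0,0,0],[0,0,0]],[[0,0,0],[0,0,0]]]' 0.3
python3 -m pendant '[[[0,0,-20],[0,0,0]],[[0,0,-50],[0,0,0]],[[0,0,-80],[0,0,0]],[[0,0,-108],[0,0,0]],[[0,0,-108],[0,0,0]]]'
python3 - <<'E'
from h import *
s=r.sense(); dev(s["tcp_pos"],s["ee_rot"],[*inbin(40,80),.2],BY+90)
E
```

```text
time_s: 2.3
tcp_pos: [0.5375, 0.2094, 0.1981]
ee_rot: [[-0.972, -0.234, -0.0], [-0.234, 0.972, -0.0], [0.0, -0.0, -1.0]]
wrist_force: [0.6, -0.7, -0.6]
gripper_width: 1.002
gripper_force: 0.0
time_s: 2.9
tcp_pos: [0.5362, 0.2054, 0.0906]
ee_rot: [[-0.973, -0.23, -0.002], [-0.23, 0.973, -0.001], [0.002, -0.001, -1.0]]
wrist_force: [-0.8, 0.2, 0.6]
gripper_width: 0.996
gripper_force: 0.0
time_s: 3.7
tcp_pos: [0.5369, 0.2066, 0.0916]
ee_rot: [[-0.973, -0.231, 0.001], [-0.231, 0.973, 0.001], [-0.001, 0.0, -1.0]]
wrist_force: [0.6, 1.0, 2.4]
gripper_width: 0.523
gripper_force: 30.0
time_s: 4.2
tcp_pos: [0.5382, 0.207, 0.2033]
ee_rot: [[-0.973, -0.231, 0.007], [-0.231, 0.973, 0.004], [-0.008, 0.002, -1.0]]
wrist_force: [0.3, 1.1, -0.8]
gripper_width: 0.525
gripper_force: 30.0
shift [  -3. -181.    3.] turn [0.003 0.007 0.296]
```

```bash
python3 -m pendant '[[[0,-20,0],[0,0,0.04]],[[0,-55,0],[0,0,0.12]],[[0,-95,0],[0,0,0.2]],[[-2,-135,0],[0,0,0.28]],[[-3,-165,2],[0,0,0.296]],[[-3,-181,3],[0,0,0.296]],[[-3,-181,3],[0,0,0.296]],[[-3,-181,3],[0,0,0.296]]]'
python3 -m pendant '[[[0,0,20],[0,0,0]],[[0,0,45],[0,0,0]],[[0,0,60],[0,0,0]],[[0,0,70],[0,0,0]],[[0,0,74],[0,0,0]],[[0,0,74],[0,0,0]],[[0,0,74],[0,0,0]]]'
python3 -m pendant '[[[0,0,0],[0,0,0]],[[0,0,0],[0,0,0]],[[0,0,0],[0,0,0]],[[0,0,0],[0,0,0]]]' 0.66
python3 -m pendant '[[[0,0,-10],[0,0,0]],[[0,0,-40],[0,0,0]],[[0,0,-74],[0,0,0]],[[0,0,-74],[0,0,0]],[[0,100,-74],[0,0,0]],[[0,130,-74],[0,0,0]],[[0,150,-74],[0,0,0]],[[0,150,-74],[0,0,0]],[[0,150,-74],[0,0,0]]]'
python3 - <<'E'
from h import *
c,K=cap("top"); save(c,"p1"); C=chunks(c,K); print(C)
cyc(min(C,key=lambda q:abs(q[0]-[643,207]).sum()),40,0)
E
```

```text
time_s: 5.0
tcp_pos: [0.5809, 0.0308, 0.1955]
ee_rot: [[-0.998, 0.064, -0.001], [0.064, 0.998, -0.0], [0.001, -0.0, -1.0]]
wrist_force: [-0.5, 0.8, -0.6]
gripper_width: 0.525
gripper_force: 30.0
time_s: 5.7
tcp_pos: [0.5818, 0.0312, 0.1229]
ee_rot: [[-0.998, 0.063, 0.002], [0.063, 0.998, 0.0], [-0.002, 0.0, -1.0]]
wrist_force: [0.5, -0.1, -0.3]
gripper_width: 0.524
gripper_force: 30.0
time_s: 6.1
tcp_pos: [0.5814, 0.0308, 0.1225]
ee_rot: [[-0.998, 0.063, 0.001], [0.063, 0.998, 0.0], [-0.0, 0.0, -1.0]]
wrist_force: [-0.1, 0.2, 0.3]
gripper_width: 0.654
gripper_force: 0.0
time_s: 7.0
tcp_pos: [0.5905, 0.1817, 0.1962]
ee_rot: [[-0.998, 0.061, -0.0], [0.061, 0.998, -0.0], [0.0, -0.0, -1.0]]
wrist_force: [-0.7, -0.5, 0.4]
gripper_width: 0.661
gripper_force: 0.0
[(array([408.9, 228.3]), array([49. , 66.8]), 11.5), (array([445.1, 340.1]), array([50.1, 68.7]), 154.3), (array([562.5, 326.9]), array([39. , 54.1]), 105.6), (array([704. , 311.8]), array([133.1, 134.9]), 1.3)]
shift [-105.  138.   -4.] turn [-0.    -0.001 -0.085]
shift [ 135. -357.    0.] turn [0.    0.    0.086]
```

View pics/p1.png

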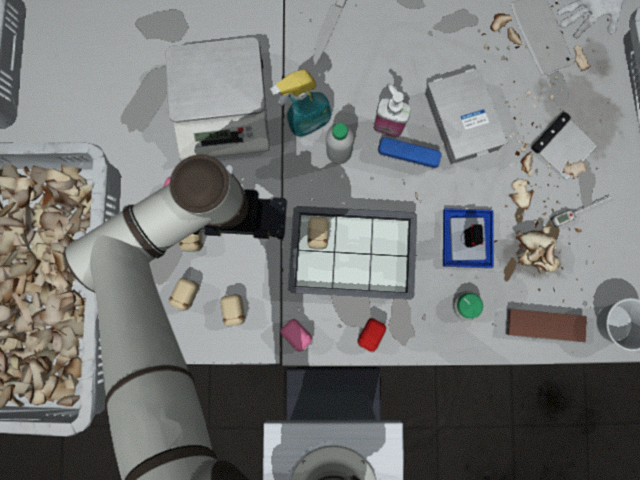

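Run:
```python
from h import *
cyc(([642.6,206.3],0,25),40,0)
```

```text
shift [-50.  29.  -4.] turn [-0.    -0.001 -0.499]
shift [ 167. -203.    0.] turn [0.    0.    0.499]
```

```bash
python3 -m pendant '[[[-15,10,0],[0,0,-0.1]],[[-30,20,0],[0,0,-0.2]],[[-45,29,0],[0,0,-0.3]],[[-50,29,-4],[0,0,-0.4]],[[-50,29,-4],[0,0,-0.499]],[[-50,29,-4],[0,0,-0.499]],[[-50,29,-4],[0,0,-0.499]]]' 1
python3 -m pendant '[[[0,0,30],[0,0,0]],[[0,0,60],[0,0,0]],[[0,0,85],[0,0,0]],[[0,0,100],[0,0,0]],[[0,0,108],[0,0,0]],[[0,0,108],[0,0,0]]]' 1
python3 -m pendant '[[[0,0,0],[0,0,0]],[[0,0,0],[0,0,0]],[[0,0,0],[0,0,0]],[[0,0,0],[0,0,0]],[[0,0,0],[0,0,0]],[[0,0,0],[0,0,0]],[[0,0,0],[0,0,0]],[[0,0,0],[0,0,0]]]' 0.3
python3 -m pendant '[[[0,0,-20],[0,0,0]],[[0,0,-50],[0,0,0]],[[0,0,-80],[0,0,0]],[[0,0,-108],[0,0,0]],[[0,0,-108],[0,0,0]]]'
python3 - <<'E'
from h import *
s=r.sense(); dev(s["tcp_pos"],s["ee_rot"],[*inbin(40,0),.2],BY+90)
c,K=cap("top"); print(chunks(c,K))
E
```

```text
time_s: 7.75
tcp_pos: [0.6424, 0.205, 0.2003]
ee_rot: [[-0.908, -0.419, -0.0], [-0.419, 0.908, -0.0], [0.001, 0.0, -1.0]]
wrist_force: [0.3, 0.2, -0.7]
gripper_width: 0.997
gripper_force: 0.0
time_s: 8.35
tcp_pos: [0.6423, 0.206, 0.0916]
ee_rot: [[-0.907, -0.421, -0.001], [-0.421, 0.907, -0.001], [0.001, -0.0, -1.0]]
wrist_force: [-0.0, -0.7, 0.5]
gripper_width: 1.005
gripper_force: 0.0
time_s: 9.15
tcp_pos: [0.6425, 0.2063, 0.0924]
ee_rot: [[-0.907, -0.422, 0.0], [-0.422, 0.907, 0.0], [-0.0, -0.0, -1.0]]
wrist_force: [-0.3, 0.4, 1.1]
gripper_width: 0.526
gripper_force: 30.0
time_s: 9.65
tcp_pos: [0.6445, 0.2071, 0.2053]
ee_rot: [[-0.906, -0.423, 0.009], [-0.423, 0.906, 0.004], [-0.009, -0.0, -1.0]]
wrist_force: [0.7, -0.4, -0.2]
gripper_width: 0.529
gripper_force: 30.0
shift [ 169. -203.    4.] turn [0.002 0.009 0.499]
[(array([408.8, 228. ]), array([49.3, 65.6]), 11.1), (array([444.7, 340.3]), array([50.1, 67.7]), 154.3), (array([577.9, 328.5]), array([53.7, 64.3]), 3.9), (array([701.4, 264.1]), array([ 53.9, 104.7]), 134.0), (array([756.3, 359.2]), array([ 56.2, 132.7]), 89.1)]
```

```bash
python3 -m pendant '[[[20,-25,0],[0,0,0.05]],[[45,-60,0],[0,0,0.12]],[[75,-95,0],[0,0,0.22]],[[105,-130,0],[0,0,0.32]],[[135,-165,0],[0,0,0.42]],[[155,-190,0],[0,0,0.499]],[[167,-203,0],[0,0,0.499]],[[167,-203,0],[0,0,0.499]],[[167,-203,0],[0,0,0.499]]]'
python3 -m pendant '[[[0,0,20],[0,0,0]],[[0,0,45],[0,0,0]],[[0,0,60],[0,0,0]],[[0,0,70],[0,0,0]],[[0,0,75],[0,0,0]],[[0,0,75],[0,0,0]],[[0,0,75],[0,0,0]]]'
python3 -m pendant '[[[0,0,0],[0,0,0]],[[0,0,0],[0,0,0]],[[0,0,0],[0,0,0]],[[0,0,0],[0,0,0]]]' 0.66
python3 -m pendant '[[[0,0,-10],[0,0,0]],[[0,0,-40],[0,0,0]],[[0,0,-75],[0,0,0]],[[0,0,-75],[0,0,0]],[[0,40,-75],[0,0,0]],[[0,80,-75],[0,0,0]],[[0,120,-75],[0,0,0]],[[0,150,-75],[0,0,0]],[[0,150,-75],[0,0,0]],[[0,150,-75],[0,0,0]]]'
python3 - <<'E'
from h import *
c,K=cap("top"); C=chunks(c,K); print(C)
q=min(C,key=lambda q:abs(q[0]-[578,328]).sum()); print(q)
cyc(([578.5,328.],0,4),40,-80)
cyc(([408.8,227.8],0,10),-40,80)
E
```

```text
time_s: 10.6
tcp_pos: [0.5768, -0.048, 0.1995]
ee_rot: [[-0.998, 0.063, -0.001], [0.063, 0.998, 0.0], [0.001, 0.0, -1.0]]
wrist_force: [1.3, 0.0, 0.2]
gripper_width: 0.531
gripper_force: 30.0
time_s: 11.3
tcp_pos: [0.5775, -0.0478, 0.1259]
ee_rot: [[-0.998, 0.062, 0.002], [0.062, 0.998, 0.0], [-0.002, 0.0, -1.0]]
wrist_force: [-0.1, -0.1, -0.7]
gripper_width: 0.523
gripper_force: 30.0
time_s: 11.7
tcp_pos: [0.5769, -0.0483, 0.1256]
ee_rot: [[-0.998, 0.063, 0.001], [0.063, 0.998, 0.0], [-0.001, 0.0, -1.0]]
wrist_force: [0.4, 0.1, -1.4]
gripper_width: 0.655
gripper_force: 0.0
time_s: 12.7
tcp_pos: [0.5861, 0.102, 0.2003]
ee_rot: [[-0.998, 0.062, -0.0], [0.062, 0.998, -0.0], [0.0, -0.0, -1.0]]
wrist_force: [0.9, -0.7, -0.1]
gripper_width: 0.661
gripper_force: 0.0
[(array([409. , 227.6]), array([48.9, 66.4]), 9.3), (array([696.6, 190. ]), array([110.3, 136.4]), 0.6)]
(array([696.6, 190. ]), array([110.3, 136.4]), 0.6)
shift [ 22. 226.   0.] turn [-0.    -0.    -0.133]
shift [  38. -455.    0.] turn [0.    0.    0.133]
shift [185. 115.   0.] turn [-0.    -0.    -0.238]
shift [ -59. -205.    0.] turn [0.    0.    0.237]
```

```bash
python3 -m pendant '[[[5,40,0],[0,0,-0.05]],[[10,85,0],[0,0,-0.1]],[[15,130,0],[0,0,-0.133]],[[20,175,0],[0,0,-0.133]],[[22,210,0],[0,0,-0.133]],[[22,226,0],[0,0,-0.133]],[[22,226,0],[0,0,-0.133]],[[22,226,0],[0,0,-0.133]]]' 1
python3 -m pendant '[[[0,0,30],[0,0,0]],[[0,0,60],[0,0,0]],[[0,0,85],[0,0,0]],[[0,0,100],[0,0,0]],[[0,0,108],[0,0,0]],[[0,0,108],[0,0,0]]]' 1
python3 -m pendant '[[[0,0,0],[0,0,0]],[[0,0,0],[0,0,0]],[[0,0,0],[0,0,0]],[[0,0,0],[0,0,0]],[[0,0,0],[0,0,0]],[[0,0,0],[0,0,0]],[[0,0,0],[0,0,0]],[[0,0,0],[0,0,0]]]' 0.3
python3 -m pendant '[[[0,0,-20],[0,0,0]],[[0,0,-50],[0,0,0]],[[0,0,-80],[0,0,0]],[[0,0,-108],[0,0,0]],[[0,0,-108],[0,0,0]],[[0,0,-108],[0,0,0]],[[0,0,-108],[0,0,0]]]'
```

```text
time_s: 13.55
tcp_pos: [0.5787, 0.327, 0.2]
ee_rot: [[-0.998, -0.068, -0.001], [-0.068, 0.998, -0.001], [0.001, -0.001, -1.0]]
wrist_force: [0.9, -0.5, -0.6]
gripper_width: 1.002
gripper_force: 0.0
time_s: 14.15
tcp_pos: [0.5787, 0.3274, 0.0917]
ee_rot: [[-0.998, -0.069, -0.001], [-0.069, 0.998, -0.001], [0.001, -0.001, -1.0]]
wrist_force: [0.3, -1.2, 0.9]
gripper_width: 1.0
gripper_force: 0.0
time_s: 14.95
tcp_pos: [0.5787, 0.3287, 0.0925]
ee_rot: [[-0.998, -0.07, 0.0], [-0.07, 0.998, 0.0], [-0.0, 0.0, -1.0]]
wrist_force: [-0.7, 1.0, 1.2]
gripper_width: 0.525
gripper_force: 30.0
time_s: 15.65
tcp_pos: [0.5778, 0.3278, 0.1985]
ee_rot: [[-0.998, -0.069, -0.003], [-0.069, 0.998, -0.002], [0.003, -0.002, -1.0]]
wrist_force: [0.2, -0.2, -0.6]
gripper_width: 0.524
gripper_force: 30.0
```

```bash
python3 -m pendant '[[[5,-40,0],[0,0,0.03]],[[10,-85,0],[0,0,0.06]],[[15,-130,0],[0,0,0.1]],[[18,-175,0],[0,0,0.133]],[[20,-220,0],[0,0,0.133]],[[23,-270,0],[0,0,0.133]],[[27,-320,0],[0,0,0.133]],[[31,-370,0],[0,0,0.133]],[[35,-415,0],[0,0,0.133]],[[38,-440,0],[0,0,0.133]]]'
python3 -m pendant '[[[0,-15,10],[0,0,0]],[[0,-15,30],[0,0,0]],[[0,-15,50],[0,0,0]],[[0,-15,62],[0,0,0]],[[0,-15,70],[0,0,0]],[[0,-15,75],[0,0,0]],[[0,-15,75],[0,0,0]],[[0,-15,75],[0,0,0]]]'
python3 -m pendant '[[[0,0,0],[0,0,0]],[[0,0,0],[0,0,0]],[[0,0,0],[0,0,0]],[[0,0,0],[0,0,0]]]' 0.66
python3 -m pendant '[[[0,0,-10],[0,0,0]],[[0,0,-40],[0,0,0]],[[0,0,-75],[0,0,0]],[[0,0,-75],[0,0,0]]]'
python3 - <<'E'
from h import *
c,K=cap("top"); C=chunks(c,K); print(C)
cyc(([408.8,227.8],0,10),-40,80)
E
```

```text
time_s: 16.65
tcp_pos: [0.5701, -0.1163, 0.1985]
ee_rot: [[-0.998, 0.066, -0.004], [0.066, 0.998, -0.0], [0.004, -0.001, -1.0]]
wrist_force: [-0.3, 0.1, -1.2]
gripper_width: 0.524
gripper_force: 30.0
time_s: 17.45
tcp_pos: [0.571, -0.1279, 0.1258]
ee_rot: [[-0.998, 0.063, 0.002], [0.063, 0.998, -0.0], [-0.002, 0.0, -1.0]]
wrist_force: [0.1, -0.4, 0.4]
gripper_width: 0.526
gripper_force: 30.0
time_s: 17.85
tcp_pos: [0.5706, -0.1282, 0.1255]
ee_rot: [[-0.998, 0.063, 0.001], [0.063, 0.998, 0.0], [-0.001, 0.0, -1.0]]
wrist_force: [-1.1, 0.4, 0.5]
gripper_width: 0.653
gripper_force: 0.0
time_s: 18.25
tcp_pos: [0.5733, -0.1284, 0.2065]
ee_rot: [[-0.998, 0.062, 0.012], [0.062, 0.998, -0.001], [-0.012, -0.001, -1.0]]
wrist_force: [0.9, 0.1, 0.6]
gripper_width: 0.661
gripper_force: 0.0
[(array([409.2, 228.3]), array([48.9, 67.4]), 11.1), (array([476.8, 327.8]), array([51.3, 67.9]), 154.4)]
shift [185. 345.   3.] turn [-0.001  0.007 -0.237]
shift [ -59. -205.    0.] turn [0.    0.    0.237]
```

```bash
python3 -m pendant '[[[20,40,0],[0,0,-0.03]],[[40,80,0],[0,0,-0.06]],[[60,120,0],[0,0,-0.1]],[[80,160,0],[0,0,-0.13]],[[100,200,0],[0,0,-0.17]],[[125,240,0],[0,0,-0.2]],[[150,280,0],[0,0,-0.22]],[[170,315,0],[0,0,-0.237]],[[183,345,0],[0,0,-0.237]],[[183,345,0],[0,0,-0.237]]]' 1
python3 -m pendant '[[[0,0,30],[0,0,0]],[[0,0,60],[0,0,0]],[[0,0,85],[0,0,0]],[[0,0,100],[0,0,0]],[[0,0,108],[0,0,0]],[[0,0,108],[0,0,0]]]' 1
python3 -m pendant '[[[0,0,0],[0,0,0]],[[0,0,0],[0,0,0]],[[0,0,0],[0,0,0]],[[0,0,0],[0,0,0]],[[0,0,0],[0,0,0]],[[0,0,0],[0,0,0]],[[0,0,0],[0,0,0]],[[0,0,0],[0,0,0]]]' 0.3
python3 -m pendant '[[[0,0,-20],[0,0,0]],[[0,0,-50],[0,0,0]],[[0,0,-80],[0,0,0]],[[0,0,-108],[0,0,0]],[[0,0,-108],[0,0,0]],[[0,0,-108],[0,0,0]],[[0,0,-108],[0,0,0]]]'
python3 - <<'E'
from h import *
s=r.sense(); dev(s["tcp_pos"],s["ee_rot"],[*inbin(-40,80),.2],BY+90)
E
```

```text
time_s: 19.3
tcp_pos: [0.4085, 0.2305, 0.2002]
ee_rot: [[-0.984, -0.178, 0.0], [-0.178, 0.984, 0.0], [-0.0, 0.0, -1.0]]
wrist_force: [1.1, -0.5, 0.5]
gripper_width: 1.001
gripper_force: 0.0
time_s: 19.9
tcp_pos: [0.4092, 0.2269, 0.0912]
ee_rot: [[-0.985, -0.172, -0.002], [-0.172, 0.985, -0.002], [0.002, -0.002, -1.0]]
wrist_force: [-0.4, -0.0, 0.4]
gripper_width: 1.001
gripper_force: 0.0
time_s: 20.7
tcp_pos: [0.4097, 0.2279, 0.0925]
ee_rot: [[-0.985, -0.173, 0.0], [-0.173, 0.985, 0.0], [-0.0, 0.0, -1.0]]
wrist_force: [-0.4, -0.1, 1.6]
gripper_width: 0.527
gripper_force: 30.0
time_s: 21.4
tcp_pos: [0.4089, 0.2271, 0.1991]
ee_rot: [[-0.985, -0.173, -0.002], [-0.173, 0.985, -0.002], [0.002, -0.001, -1.0]]
wrist_force: [0.1, 0.4, -0.1]
gripper_width: 0.524
gripper_force: 30.0
shift [ -60. -204.   -1.] turn [-0.002 -0.002  0.236]
```

```bash
python3 -m pendant '[[[-8,-25,0],[0,0,0.03]],[[-18,-60,0],[0,0,0.08]],[[-28,-95,0],[0,0,0.12]],[[-38,-130,0],[0,0,0.17]],[[-48,-165,0],[0,0,0.21]],[[-56,-190,0],[0,0,0.237]],[[-60,-204,0],[0,0,0.237]],[[-60,-204,0],[0,0,0.237]],[[-60,-204,0],[0,0,0.237]]]'
python3 -m pendant '[[[0,0,20],[0,0,0]],[[0,0,45],[0,0,0]],[[0,0,60],[0,0,0]],[[0,0,70],[0,0,0]],[[0,0,75],[0,0,0]],[[0,0,75],[0,0,0]],[[0,0,75],[0,0,0]]]'
python3 -m pendant '[[[0,0,0],[0,0,0]],[[0,0,0],[0,0,0]],[[0,0,0],[0,0,0]],[[0,0,0],[0,0,0]]]' 0.66
python3 -m pendant '[[[0,0,-10],[0,0,0]],[[0,0,-40],[0,0,0]],[[0,0,-75],[0,0,0]],[[0,0,-75],[0,0,0]],[[0,0,-75],[0,0,0]],[[0,0,-75],[0,0,0]]]'
python3 - <<'E'
from h import *
c,K=cap("top"); C=chunks(c,K); print(C)
cyc(([476.8,327.8],0,154.4),-40,0)
E
```

```text
time_s: 22.3
tcp_pos: [0.5034, 0.0369, 0.1989]
ee_rot: [[-0.998, 0.064, -0.003], [0.064, 0.998, -0.001], [0.003, -0.001, -1.0]]
wrist_force: [0.2, 0.6, -0.7]
gripper_width: 0.525
gripper_force: 30.0
time_s: 23.0
tcp_pos: [0.5045, 0.0376, 0.1258]
ee_rot: [[-0.998, 0.063, 0.002], [0.063, 0.998, 0.0], [-0.002, 0.001, -1.0]]
wrist_force: [0.3, -0.1, -1.1]
gripper_width: 0.528
gripper_force: 30.0
time_s: 23.4
tcp_pos: [0.5041, 0.0372, 0.1255]
ee_rot: [[-0.998, 0.063, 0.001], [0.063, 0.998, 0.0], [-0.001, 0.0, -1.0]]
wrist_force: [-0.2, -0.0, -0.3]
gripper_width: 0.654
gripper_force: 0.0
time_s: 24.0
tcp_pos: [0.5034, 0.037, 0.1999]
ee_rot: [[-0.998, 0.064, -0.001], [0.064, 0.998, -0.0], [0.001, -0.0, -1.0]]
wrist_force: [-1.1, 0.3, -0.8]
gripper_width: 0.66
gripper_force: 0.0
[]
shift [ 45. 289.  -1.] turn [-0.001 -0.002  0.383]
shift [-179. -326.    0.] turn [ 0.     0.    -0.384]
```

```bash
python3 -m pendant '[[[10,40,0],[0,0,0.05]],[[15,85,0],[0,0,0.1]],[[20,130,0],[0,0,0.15]],[[25,170,0],[0,0,0.2]],[[30,210,0],[0,0,0.27]],[[40,245,0],[0,0,0.34]],[[45,275,0],[0,0,0.383]],[[45,289,0],[0,0,0.383]],[[45,289,0],[0,0,0.383]],[[45,289,0],[0,0,0.383]]]' 1
python3 -m pendant '[[[0,0,30],[0,0,0]],[[0,0,60],[0,0,0]],[[0,0,85],[0,0,0]],[[0,0,100],[0,0,0]],[[0,0,108],[0,0,0]],[[0,0,108],[0,0,0]]]' 1
python3 -m pendant '[[[0,0,0],[0,0,0]],[[0,0,0],[0,0,0]],[[0,0,0],[0,0,0]],[[0,0,0],[0,0,0]],[[0,0,0],[0,0,0]],[[0,0,0],[0,0,0]],[[0,0,0],[0,0,0]],[[0,0,0],[0,0,0]]]' 0.3
python3 -m pendant '[[[0,0,-20],[0,0,0]],[[0,0,-50],[0,0,0]],[[0,0,-80],[0,0,0]],[[0,0,-108],[0,0,0]],[[0,0,-108],[0,0,0]],[[0,0,-108],[0,0,0]],[[0,0,-108],[0,0,0]]]'
python3 - <<'E'
from h import *
s=r.sense(); dev(s["tcp_pos"],s["ee_rot"],[*inbin(-40,0),.2],BY+90)
E
```

```text
time_s: 25.05
tcp_pos: [0.4771, 0.3277, 0.1993]
ee_rot: [[-0.902, 0.431, -0.002], [0.431, 0.902, -0.002], [0.001, -0.002, -1.0]]
wrist_force: [-1.1, -0.7, -1.2]
gripper_width: 0.997
gripper_force: 0.0
time_s: 25.65
tcp_pos: [0.4772, 0.3269, 0.0913]
ee_rot: [[-0.901, 0.433, -0.002], [0.433, 0.901, -0.002], [0.001, -0.003, -1.0]]
wrist_force: [-0.1, -0.3, 0.1]
gripper_width: 0.999
gripper_force: 0.0
time_s: 26.45
tcp_pos: [0.4774, 0.3287, 0.0925]
ee_rot: [[-0.902, 0.431, 0.001], [0.431, 0.902, 0.001], [-0.0, 0.001, -1.0]]
wrist_force: [-0.1, 2.1, 1.5]
gripper_width: 0.528
gripper_force: 30.0
time_s: 27.15
tcp_pos: [0.4766, 0.3278, 0.1988]
ee_rot: [[-0.902, 0.432, -0.002], [0.432, 0.902, -0.002], [0.001, -0.003, -1.0]]
wrist_force: [0.3, 0.0, -1.3]
gripper_width: 0.526
gripper_force: 30.0
shift [-179. -326.   -1.] turn [-0.003 -0.002 -0.384]
```

```bash
python3 -m pendant '[[[-15,-25,0],[0,0,-0.05]],[[-35,-65,0],[0,0,-0.1]],[[-55,-105,0],[0,0,-0.16]],[[-80,-145,0],[0,0,-0.22]],[[-102,-185,0],[0,0,-0.28]],[[-124,-225,0],[0,0,-0.34]],[[-145,-265,0],[0,0,-0.384]],[[-165,-300,0],[0,0,-0.384]],[[-179,-326,0],[0,0,-0.384]],[[-179,-326,0],[0,0,-0.384]]]'
python3 -m pendant '[[[0,0,10],[0,0,0]],[[0,0,30],[0,0,0]],[[0,0,50],[0,0,0]],[[0,0,65],[0,0,0]],[[0,0,75],[0,0,0]],[[0,0,75],[0,0,0]],[[0,0,75],[0,0,0]]]'
python3 -m pendant '[[[0,0,0],[0,0,0]],[[0,0,0],[0,0,0]],[[0,0,0],[0,0,0]],[[0,0,0],[0,0,0]]]' 0.66
python3 -m pendant '[[[0,0,-10],[0,0,0]],[[0,0,-40],[0,0,0]],[[0,0,-75],[0,0,0]],[[40,0,-100],[0,0,0]],[[60,40,-120],[0,0,0]],[[60,80,-140],[0,0,0]],[[60,120,-150],[0,0,0]],[[60,160,-150],[0,0,0]],[[60,200,-150],[0,0,0]],[[60,230,-150],[0,0,0]]]'
python3 - <<'E'
from h import *
c,K=cap("top"); save(c,"p2"); 
for q in chunks(c,K,(285,200,430,300),.07): print(q)
for q in chunks(c,K): print(q)
E
```

```text
time_s: 28.15
tcp_pos: [0.497, -0.0458, 0.1986]
ee_rot: [[-0.998, 0.067, -0.004], [0.067, 0.998, -0.001], [0.004, -0.001, -1.0]]
wrist_force: [-0.9, 0.9, -1.3]
gripper_width: 0.524
gripper_force: 30.0
time_s: 28.85
tcp_pos: [0.4983, -0.0423, 0.1251]
ee_rot: [[-0.998, 0.061, -0.0], [0.061, 0.998, -0.0], [0.0, -0.0, -1.0]]
wrist_force: [-0.2, -0.2, -0.7]
gripper_width: 0.528
gripper_force: 30.0
time_s: 29.25
tcp_pos: [0.4982, -0.0429, 0.1256]
ee_rot: [[-0.998, 0.062, 0.001], [0.062, 0.998, 0.0], [-0.001, 0.0, -1.0]]
wrist_force: [0.7, 0.9, 0.6]
gripper_width: 0.652
gripper_force: 0.0
time_s: 30.25
tcp_pos: [0.4524, 0.1925, 0.2765]
ee_rot: [[-0.998, 0.061, 0.002], [0.061, 0.998, 0.001], [-0.002, 0.001, -1.0]]
wrist_force: [0.6, -0.7, -0.4]
gripper_width: 0.659
gripper_force: 0.0
(array([496.8, -40.1]), array([41.9, 68.4]), 179.3)
(array([503.2,  38.4]), array([43.2, 68.3]), 175.9)
(array([ 572.1, -125.4]), array([44.6, 68.7]), 175.4)
(array([577.9, -46.3]), array([42.9, 68.8]), 176.2)
(array([580.6,  32.4]), array([42.3, 67.4]), 179.7)
(array([472.1, 358.7]), array([121.2, 154.1]), 2.0)
```

View pics/p2.png

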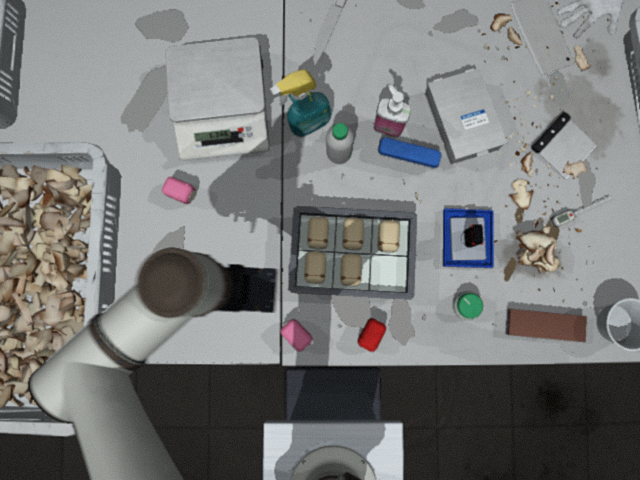

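All five chunks lie flat on their own pads, and the empty pad is at (390,270). Next I'll localise the tamper handle.

Run:
```python
from h import *
c,K=cap("top"); c2,K2=cap("side")
a=cv2.resize(c["frame"][215:260,450:500],(400,360),interpolation=cv2.INTER_CUBIC)
b=cv2.resize(c2["frame"][160:220,345:411],(396,360),interpolation=cv2.INTER_CUBIC)
a=cv2.convertScaleAbs(a,alpha=1.8,beta=20);b=cv2.convertScaleAbs(b,alpha=1.8,beta=20)
cv2.imwrite("pics/crop2.png",cv2.hconcat([a,b])[:,:,::-1])
print(ray(c,K,[[477.9,234.2]],.096))
```

```text
[[ 0.56982198 -0.31696336  0.096     ]]
```

View pics/crop2.png

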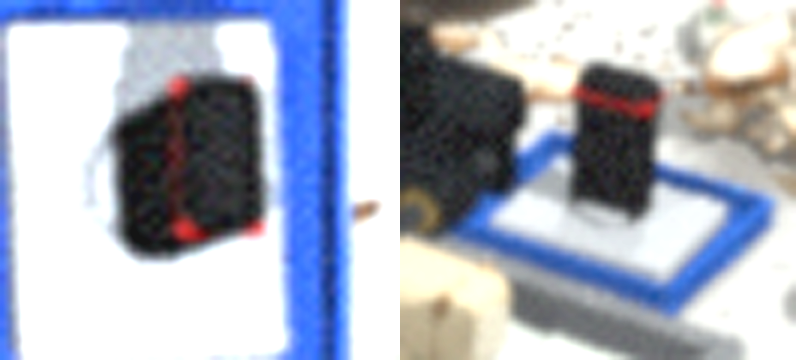

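Run:
```python
from h import *
c,K=cap("top")
P=np.array([[178,87],[250,80],[255,228],[184,232]])/8+[450,215]
Q=ray(c,K,P,.083); print(np.round(Q*1000),Q.mean(0)*1000)
for e in (Q[0]-Q[3],Q[1]-Q[2]): print(np.degrees(np.arctan2(e[1],e[0])))
h,s,v=hsv(c)
k=blobs((h>105)&(h<130)&(s>120),300,(430,190,510,280))[0]; print(np.round(ray(c,K,cv2.boxPoints(cv2.minAreaRect(k)),.018)*1000))
k=cv2.approxPolyDP(cv2.convexHull(k),8,True); print(k.reshape(-1,2).tolist(),np.round(ray(c,K,k.reshape(-1,2),.018)*1000).tolist())
s=r.sense(); p,R=dev(s["tcp_pos"],s["ee_rot"],[.5705,-.318,.27],90)
```

```text
[[ 590. -309.   83.]
 [ 592. -329.   83.]
 [ 551. -329.   83.]
 [ 550. -309.   83.]] [ 570.75027709 -319.16816916   83.        ]
-0.011846756428879604
-0.5778730523839778
[[ 506. -256.   18.]
 [ 643. -264.   18.]
 [ 640. -382.   18.]
 [ 503. -373.   18.]]
[[491, 210], [492, 266], [444, 265], [444, 209]] [[638.0, -375.0, 18.0], [506.0, -371.0, 18.0], [509.0, -259.0, 18.0], [641.0, -263.0, 18.0]]
shift [-149. -501.    6.] turn [-0.    -0.    -0.061]
```

```bash
python3 -m pendant '[[[-10,-35,0],[0,0,0]],[[-20,-80,0],[0,0,0]],[[-35,-130,0],[0,0,-0.02]],[[-50,-180,0],[0,0,-0.04]],[[-65,-230,0],[0,0,-0.045]],[[-80,-280,0],[0,0,-0.045]],[[-95,-330,0],[0,0,-0.045]],[[-115,-380,0],[0,0,-0.045]],[[-130,-430,0],[0,0,-0.045]],[[-140,-470,0],[0,0,-0.045]]]' 1
python3 - <<'E'
from h import *
s=r.sense(); p,R=dev(s["tcp_pos"],s["ee_rot"],[.5705,-.319,.2],89)
E
```

```text
time_s: 31.45
tcp_pos: [0.5605, -0.2825, 0.2758]
ee_rot: [[-1.0, 0.019, 0.0], [0.019, 1.0, -0.0], [-0.0, -0.0, -1.0]]
wrist_force: [1.2, -0.3, 0.5]
gripper_width: 0.999
gripper_force: 0.0
shift [-11. -36.  76.] turn [-0.     0.    -0.001]
```

```bash
python3 -m pendant '[[[-5,-20,20],[0,0,0]],[[-11,-32,40],[0,0,0]],[[-11,-36,60],[0,0,0]],[[-11,-36,76],[0,0,0]],[[-11,-36,76],[0,0,0]],[[-11,-36,100],[0,0,0]],[[-11,-36,130],[0,0,0]],[[-11,-36,155],[0,0,0]],[[-11,-36,172],[0,0,0]],[[-11,-36,172],[0,0,0]]]' 1
python3 -m pendant '[[[0,0,0],[0,0,0]],[[0,0,0],[0,0,0]],[[0,0,0],[0,0,0]],[[0,0,0],[0,0,0]],[[0,0,0],[0,0,0]],[[0,0,0],[0,0,0]],[[0,0,0],[0,0,0]],[[0,0,0],[0,0,0]],[[0,0,0],[0,0,0]]]' 0.1
```

```text
time_s: 32.45
tcp_pos: [0.5702, -0.3156, 0.1018]
ee_rot: [[-1.0, 0.018, -0.004], [0.018, 1.0, 0.001], [0.004, 0.001, -1.0]]
wrist_force: [-1.4, -0.2, 0.5]
gripper_width: 0.996
gripper_force: 0.0
time_s: 33.35
tcp_pos: [0.5717, -0.3159, 0.1033]
ee_rot: [[-1.0, 0.017, -0.0], [0.017, 1.0, -0.001], [0.0, -0.001, -1.0]]
wrist_force: [0.1, -2.0, 0.5]
gripper_width: 0.275
gripper_force: 29.9
```

```bash
python3 -m pendant '[[[0,0,-10],[0,0,0]],[[0,0,-25],[0,0,0]],[[0,0,-45],[0,0,0]],[[0,0,-70],[0,0,0]],[[0,0,-95],[0,0,0]],[[0,0,-110],[0,0,0]],[[0,0,-117],[0,0,0]],[[0,0,-117],[0,0,0]],[[0,0,-117],[0,0,0]]]'
python3 - <<'E'
from h import *
s=r.sense(); print(s["wrist_force"])
p,R=dev(s["tcp_pos"],s["ee_rot"],[*inbin(45,-80),.21],BY+90)
c,K=cap("side"); save(c,"p3")
E
```

```text
time_s: 34.25
tcp_pos: [0.5712, -0.3151, 0.2194]
ee_rot: [[-1.0, 0.018, -0.001], [0.018, 1.0, 0.001], [0.001, 0.001, -1.0]]
wrist_force: [-0.4, 0.5, -4.1]
gripper_width: 0.275
gripper_force: 29.9
[-0.36933133  0.50824331 -4.11162753]
shift [ -3. 187.  10.] turn [ 0.001 -0.002  0.045]
```

View pics/p3.png

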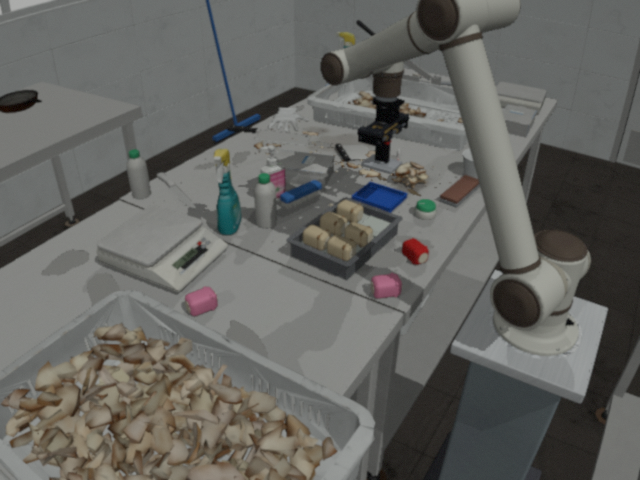

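The side view shows the tamper hanging upright in the gripper above the empty tray at (380,165). First press:

```bash
python3 -m pendant '[[[0,20,0],[0,0,0.01]],[[0,55,0],[0,0,0.02]],[[0,95,2],[0,0,0.03]],[[-2,130,5],[0,0,0.04]],[[-3,160,8],[0,0,0.045]],[[-3,180,10],[0,0,0.045]],[[-3,187,10],[0,0,0.045]],[[-3,187,10],[0,0,0.045]],[[-3,187,10],[0,0,0.045]]]'
python3 -m pendant '[[[0,0,10],[0,0,0]],[[0,0,20],[0,0,0]],[[0,0,28],[0,0,0]],[[0,0,33],[0,0,0]],[[0,0,36],[0,0,0]],[[0,0,40],[0,0,0]],[[0,0,43],[0,0,0]],[[0,0,46],[0,0,0]]]'
python3 -m pendant '[[[0,0,2],[0,0,0]],[[0,0,4],[0,0,0]],[[0,0,6],[0,0,0]],[[0,0,8],[0,0,0]],[[0,0,8],[0,0,0]]]'
```

```text
time_s: 35.2
tcp_pos: [0.5779, -0.1292, 0.2099]
ee_rot: [[-0.998, 0.062, -0.001], [0.062, 0.998, -0.0], [0.001, -0.0, -1.0]]
wrist_force: [0.2, 0.2, -4.1]
gripper_width: 0.271
gripper_force: 29.9
time_s: 36.0
tcp_pos: [0.5777, -0.1288, 0.1645]
ee_rot: [[-0.998, 0.062, -0.0], [0.062, 0.998, -0.0], [0.0, -0.0, -1.0]]
wrist_force: [-3.2, -1.0, 1.2]
gripper_width: 0.274
gripper_force: 29.9
time_s: 36.5
tcp_pos: [0.5783, -0.1285, 0.1558]
ee_rot: [[-0.998, 0.062, 0.001], [0.062, 0.998, 0.0], [-0.001, 0.0, -1.0]]
wrist_force: [-0.9, -0.4, -1.9]
gripper_width: 0.274
gripper_force: 29.9
```

```bash
for i in 1 2 3; do :; done
python3 -m pendant '[[[0,0,1],[0,0,0]],[[0,0,1],[0,0,0]]]' | grep -E "tcp|wrist"
python3 -m pendant '[[[0,0,1],[0,0,0]],[[0,0,1],[0,0,0]]]' | grep -E "tcp|wrist"
python3 -m pendant '[[[0,0,1],[0,0,0]],[[0,0,1],[0,0,0]]]' | grep -E "tcp|wrist"
```

```text
tcp_pos: [0.5783, -0.1285, 0.1552]
wrist_force: [-1.9, -0.7, -0.7]
tcp_pos: [0.5783, -0.1285, 0.1552]
wrist_force: [-2.5, 0.3, 5.1]
tcp_pos: [0.5784, -0.1285, 0.1551]
wrist_force: [-5.1, 0.8, 9.3]
```

```bash
python3 -m pendant '[[[0,0,1],[0,0,0]],[[0,0,2],[0,0,0]],[[0,0,2],[0,0,0]]]' | grep -E "tcp|wrist"
python3 -m pendant '[[[0,0,-5],[0,0,0]],[[0,0,-20],[0,0,0]],[[0,0,-40],[0,0,0]],[[0,0,-59],[0,0,0]],[[0,20,-59],[0,0,0]],[[0,45,-59],[0,0,0]],[[0,70,-59],[0,0,0]],[[0,80,-59],[0,0,0]],[[0,80,-59],[0,0,0]],[[0,80,-59],[0,0,0]]]'
python3 -m pendant '[[[0,0,10],[0,0,0]],[[0,0,20],[0,0,0]],[[0,0,28],[0,0,0]],[[0,0,33],[0,0,0]],[[0,0,36],[0,0,0]],[[0,0,40],[0,0,0]],[[0,0,44],[0,0,0]],[[0,0,48],[0,0,0]],[[0,0,52],[0,0,0]],[[0,0,54],[0,0,0]]]' | grep -E "tcp|wrist"
python3 -m pendant '[[[0,0,1],[0,0,0]],[[0,0,2],[0,0,0]],[[0,0,3],[0,0,0]],[[0,0,3],[0,0,0]]]' | grep -E "tcp|wrist"
python3 -m pendant '[[[0,0,1],[0,0,0]],[[0,0,2],[0,0,0]],[[0,0,2],[0,0,0]]]' | grep -E "tcp|wrist"
```

```text
tcp_pos: [0.5785, -0.1284, 0.155]
wrist_force: [-6.8, 2.0, 17.6]
time_s: 38.4
tcp_pos: [0.583, -0.0489, 0.2097]
ee_rot: [[-0.998, 0.062, -0.0], [0.062, 0.998, -0.0], [0.0, -0.0, -1.0]]
wrist_force: [0.4, 0.2, -4.0]
gripper_width: 0.277
gripper_force: 30.0
tcp_pos: [0.583, -0.0488, 0.156]
wrist_force: [-2.8, -1.2, 1.6]
tcp_pos: [0.5831, -0.0487, 0.1551]
wrist_force: [-5.7, -1.1, 9.7]
tcp_pos: [0.5832, -0.0487, 0.155]
wrist_force: [-7.9, 0.7, 19.5]
```

Consistent bottoming at 0.155. Next the (45,80) pad, then the (−45,80) pad.

```bash
python3 -m pendant '[[[0,0,-5],[0,0,0]],[[0,0,-20],[0,0,0]],[[0,0,-40],[0,0,0]],[[0,0,-59],[0,0,0]],[[0,20,-59],[0,0,0]],[[0,45,-59],[0,0,0]],[[0,70,-59],[0,0,0]],[[0,80,-59],[0,0,0]],[[0,80,-59],[0,0,0]],[[0,80,-59],[0,0,0]]]' | grep -E "tcp|wrist"
python3 -m pendant '[[[0,0,10],[0,0,0]],[[0,0,20],[0,0,0]],[[0,0,28],[0,0,0]],[[0,0,33],[0,0,0]],[[0,0,36],[0,0,0]],[[0,0,40],[0,0,0]],[[0,0,44],[0,0,0]],[[0,0,48],[0,0,0]],[[0,0,52],[0,0,0]],[[0,0,54],[0,0,0]]]' | grep -E "tcp|wrist"
python3 -m pendant '[[[0,0,1],[0,0,0]],[[0,0,2],[0,0,0]],[[0,0,3],[0,0,0]],[[0,0,4],[0,0,0]],[[0,0,5],[0,0,0]],[[0,0,5],[0,0,0]]]' | grep -E "tcp|wrist"
python3 -m pendant '[[[0,0,-5],[0,0,0]],[[0,0,-20],[0,0,0]],[[0,0,-40],[0,0,0]],[[0,0,-59],[0,0,0]],[[25,0,-59],[0,0,0]],[[50,0,-59],[0,0,0]],[[75,0,-59],[0,0,0]],[[90,0,-59],[0,0,0]],[[90,0,-59],[0,0,0]],[[90,0,-59],[0,0,0]]]' | grep -E "tcp|wrist"
python3 -m pendant '[[[0,0,10],[0,0,0]],[[0,0,20],[0,0,0]],[[0,0,28],[0,0,0]],[[0,0,33],[0,0,0]],[[0,0,36],[0,0,0]],[[0,0,40],[0,0,0]],[[0,0,44],[0,0,0]],[[0,0,48],[0,0,0]],[[0,0,52],[0,0,0]],[[0,0,54],[0,0,0]]]' | grep -E "tcp|wrist"
python3 -m pendant '[[[0,0,1],[0,0,0]],[[0,0,2],[0,0,0]],[[0,0,3],[0,0,0]],[[0,0,4],[0,0,0]],[[0,0,5],[0,0,0]],[[0,0,5],[0,0,0]]]' | grep -E "tcp|wrist"
```

```text
tcp_pos: [0.5879, 0.031, 0.2097]
wrist_force: [-0.0, -0.2, -3.4]
tcp_pos: [0.5882, 0.0307, 0.158]
wrist_force: [-2.3, -0.6, 5.2]
tcp_pos: [0.5882, 0.0308, 0.1551]
wrist_force: [-5.2, -1.1, 14.5]
tcp_pos: [0.4986, 0.0369, 0.2106]
wrist_force: [-0.3, 0.1, -4.7]
tcp_pos: [0.498, 0.0367, 0.1559]
wrist_force: [0.1, 0.8, -2.9]
tcp_pos: [0.498, 0.0367, 0.155]
wrist_force: [-10.4, 1.6, 21.5]
```

```bash
python3 -m pendant '[[[0,0,-5],[0,0,0]],[[0,0,-20],[0,0,0]],[[0,0,-40],[0,0,0]],[[0,0,-59],[0,0,0]],[[0,-20,-59],[0,0,0]],[[0,-45,-59],[0,0,0]],[[0,-70,-59],[0,0,0]],[[0,-80,-59],[0,0,0]],[[0,-80,-59],[0,0,0]],[[0,-80,-59],[0,0,0]]]' | grep -E "tcp|wrist"
python3 -m pendant '[[[0,0,10],[0,0,0]],[[0,0,20],[0,0,0]],[[0,0,28],[0,0,0]],[[0,0,33],[0,0,0]],[[0,0,36],[0,0,0]],[[0,0,40],[0,0,0]],[[0,0,44],[0,0,0]],[[0,0,48],[0,0,0]],[[0,0,52],[0,0,0]],[[0,0,54],[0,0,0]]]' | grep -E "tcp|wrist"
python3 -m pendant '[[[0,0,1],[0,0,0]],[[0,0,2],[0,0,0]],[[0,0,3],[0,0,0]],[[0,0,4],[0,0,0]],[[0,0,5],[0,0,0]],[[0,0,5],[0,0,0]]]' | grep -E "tcp|wrist"
python3 -m pendant '[[[0,0,-5],[0,0,0]],[[0,0,-20],[0,0,0]],[[0,0,-40],[0,0,0]],[[0,0,-59],[0,0,0]],[[0,-30,-65],[0,0,0]],[[0,-70,-69],[0,0,0]],[[0,-110,-69],[0,0,0]],[[0,-150,-69],[0,0,0]],[[0,-170,-69],[0,0,0]],[[0,-170,-69],[0,0,0]]]' | grep -E "tcp|wrist"
python3 - <<'E'
from h import *
c,K=cap("side"); a=c["frame"][190:285,270:420]
cv2.imwrite("pics/p4.png",cv2.resize(a,(750,475),interpolation=cv2.INTER_CUBIC)[:,:,::-1])
s=r.sense(); dev(s["tcp_pos"],s["ee_rot"],[.571,-.3165,.22],89)
E
```

```text
tcp_pos: [0.4933, -0.043, 0.2101]
wrist_force: [0.4, -0.4, -4.1]
tcp_pos: [0.493, -0.0432, 0.156]
wrist_force: [-3.3, 1.1, 0.4]
tcp_pos: [0.4932, -0.0431, 0.1549]
wrist_force: [-10.7, 3.9, 24.8]
tcp_pos: [0.4825, -0.2153, 0.2193]
wrist_force: [-0.0, -0.1, -3.6]
shift [-95. -96.  -1.] turn [ 0.    -0.    -0.048]
```

View pics/p4.png

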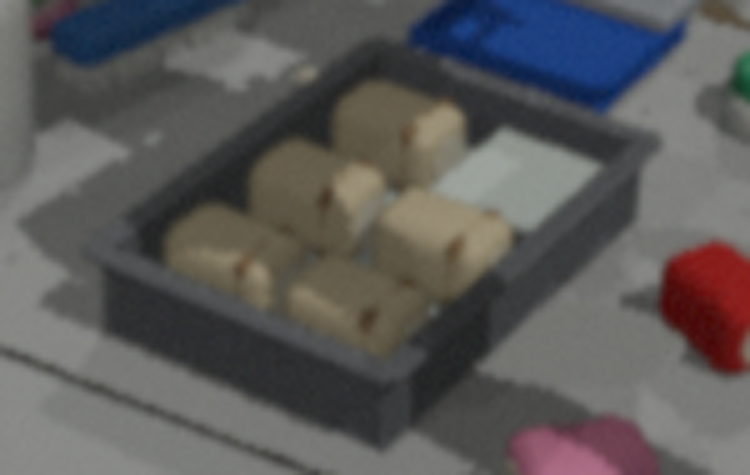

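All five chunks sit level with the rim, and the empty pad at (530,180) is still raised. Returning the tamper to its tray.

```bash
python3 -m pendant '[[[-15,-15,0],[0,0,0]],[[-40,-40,0],[0,0,-0.02]],[[-65,-65,0],[0,0,-0.04]],[[-85,-85,0],[0,0,-0.048]],[[-95,-96,0],[0,0,-0.048]],[[-95,-96,0],[0,0,-0.048]],[[-95,-96,0],[0,0,-0.048]],[[-95,-96,0],[0,0,-0.048]]]' | grep -E "tcp|wrist"
python3 -m pendant '[[[0,0,20],[0,0,0]],[[0,0,45],[0,0,0]],[[0,0,70],[0,0,0]],[[0,0,90],[0,0,0]],[[0,0,103],[0,0,0]],[[0,0,110],[0,0,0]],[[0,0,113],[0,0,0]],[[0,0,115],[0,0,0]],[[0,0,116],[0,0,0]],[[0,0,116],[0,0,0]]]' | grep -E "tcp|wrist"
```

```text
tcp_pos: [0.5711, -0.3134, 0.2199]
wrist_force: [0.1, 0.3, -3.7]
tcp_pos: [0.5717, -0.3147, 0.1049]
wrist_force: [-0.3, 0.0, -4.0]
```

```bash
python3 -m pendant '[[[0,0,1],[0,0,0]],[[0,0,1.5],[0,0,0]],[[0,0,1.5],[0,0,0]]]' | grep -E "tcp|wrist"
python3 -m pendant '[[[0,0,0],[0,0,0]],[[0,0,0],[0,0,0]],[[0,0,0],[0,0,0]],[[0,0,0],[0,0,0]],[[0,0,0],[0,0,0]],[[0,0,0],[0,0,0]],[[0,0,0],[0,0,0]]]' 1
python3 -m pendant '[[[0,0,-15],[0,0,0]],[[0,0,-40],[0,0,0]],[[0,0,-80],[0,0,0]],[[0,0,-117],[0,0,0]],[[0,0,-150],[0,0,0]],[[0,0,-150],[0,0,0]],[[0,0,-150],[0,0,0]]]' | grep -E "tcp|wrist"
python3 - <<'E'
from h import *
c,K=cap("top"); c2,K2=cap("side")
a=cv2.resize(c["frame"][195:335,425:515],(385,600),interpolation=cv2.INTER_CUBIC)
b=cv2.resize(c2["frame"][150:250,340:440],(400,400),interpolation=cv2.INTER_CUBIC); b=cv2.copyMakeBorder(b,0,200,0,0,0)
cv2.imwrite("pics/p5.png",cv2.hconcat([a,b])[:,:,::-1])
h,s,v=hsv(c)
for k in blobs((h>40)&(h<90)&(s>90),100,(440,280,500,330)): print("knob",rect(c,K,k,.04),cv2.minEnclosingCircle(k),ray(c,K,cv2.minEnclosingCircle(k)[0],.036))
E
```

```text
tcp_pos: [0.5716, -0.3147, 0.1033]
wrist_force: [-1.5, -0.2, -1.9]
time_s: 51.75
tcp_pos: [0.5714, -0.3146, 0.1028]
ee_rot: [[-1.0, 0.014, -0.0], [0.014, 1.0, -0.0], [0.0, -0.0, -1.0]]
wrist_force: [0.7, 0.3, -0.2]
gripper_width: 0.83
gripper_force: 0.0
tcp_pos: [0.5715, -0.3145, 0.2549]
wrist_force: [-0.2, 0.4, 0.2]
knob (array([ 415. , -324.6]), array([25. , 51.8]), 177.8) ((473.0, 305.5), 11.672718048095703) [[ 0.41521787 -0.31780575  0.036     ]]
```

View pics/p5.png

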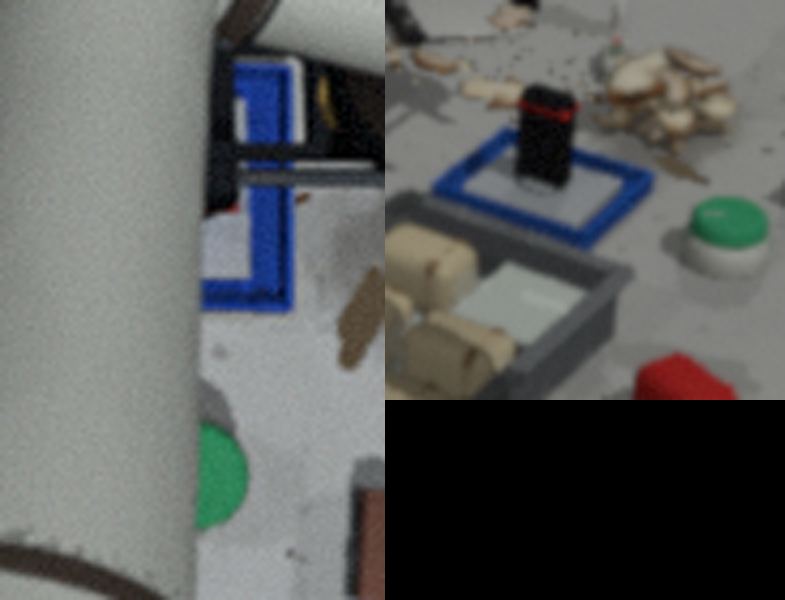

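Run:
```python
from h import *
c,K=cap("top"); c["frame"]=cv2.imread("pics/top0.png")[:,:,::-1].copy(); h,s,v=hsv(c)
m=(h>40)&(h<95)&(s>60)
k=blobs(m,100,(440,280,500,330))[0]; x=cv2.boundingRect(k); print(x)
P=ray(c,K,k.reshape(-1,2),.037)[:,:2]*1000
print("circ",cv2.minEnclosingCircle(P.astype(np.float32)),"ell",cv2.fitEllipse(P.astype(np.float32)), "mean bbox",(P.max(0)+P.min(0))/2)
L=(s<90)&(v>100); w=np.zeros_like(L); cv2.drawContours(wm:=np.zeros(L.shape,np.uint8),[k],-1,1,-1); ys,xs=np.where(L&(cv2.erode(wm,np.ones((3,3)))>0)); print("line px",list(zip(xs,ys)))
s=r.sense(); print(s["joints"])
dev(s["tcp_pos"],s["ee_rot"],[.4165,-.308,.2],90)
```

```text
(457, 293, 26, 26)
circ ((416.4447021484375, -310.0411682128906), 29.918521881103516) ell ((415.8155822753906, -309.8745422363281), (56.21456527709961, 57.680381774902344), 165.1514129638672) mean bbox [ 415.37456381 -309.63237421]
line px [(np.int64(464), np.int64(299)), (np.int64(465), np.int64(299)), (np.int64(466), np.int64(299)), (np.int64(465), np.int64(300)), (np.int64(466), np.int64(300)), (np.int64(467), np.int64(300)), (np.int64(466), np.int64(301)), (np.int64(467), np.int64(301)), (np.int64(468), np.int64(301)), (np.int64(467), np.int64(302)), (np.int64(468), np.int64(302)), (np.int64(469), np.int64(302)), (np.int64(468), np.int64(303)), (np.int64(469), np.int64(303))]
[-1.46515182e+01  2.62880197e+01  1.23922564e+00 -2.01903080e-02
 -6.50881988e+01 -7.61646753e+01]
shift [154.   4.  52.] turn [ 0.001 -0.002 -0.014]
```

```bash
python3 -m pendant '[[[30,1,0],[0,0,0]],[[70,2,0],[0,0,0]],[[110,3,0],[0,0,0]],[[140,4,0],[0,0,0]],[[154,4,0],[0,0,0]],[[154,4,0],[0,0,0]],[[154,4,0],[0,0,0]],[[154,4,0],[0,0,0]]]' 1 | grep -E "tcp|wrist"
python3 - <<'E'
from h import *
s=r.sense(); dev(s["tcp_pos"],s["ee_rot"],[.416,-.3098,.099],90)
E
```

```text
tcp_pos: [0.4187, -0.3086, 0.2525]
wrist_force: [-0.1, 0.2, 0.1]
shift [  3.  -1. 153.] turn [-0.     0.    -0.014]
```

```bash
python3 -m pendant '[[[3,-1,30],[0,0,0]],[[3,-1,70],[0,0,0]],[[3,-1,105],[0,0,0]],[[3,-1,130],[0,0,0]],[[3,-1,145],[0,0,0]],[[3,-1,153],[0,0,0]],[[3,-1,153],[0,0,0]],[[3,-1,153],[0,0,0]]]' 1
python3 -m pendant '[[[0,0,0],[0,0,0]],[[0,0,0],[0,0,0]],[[0,0,0],[0,0,0]],[[0,0,0],[0,0,0]],[[0,0,0],[0,0,0]],[[0,0,0],[0,0,0]],[[0,0,0],[0,0,0]]]' 0.4
```

```text
time_s: 54.2
tcp_pos: [0.4154, -0.3095, 0.1002]
ee_rot: [[-1.0, 0.014, 0.001], [0.014, 1.0, -0.001], [-0.001, -0.001, -1.0]]
wrist_force: [0.1, -0.2, -0.4]
gripper_width: 0.999
gripper_force: 0.0
time_s: 54.9
tcp_pos: [0.4157, -0.3127, 0.1007]
ee_rot: [[-1.0, 0.013, 0.004], [0.013, 1.0, -0.005], [-0.004, -0.005, -1.0]]
wrist_force: [-2.0, -17.0, -4.4]
gripper_width: 0.676
gripper_force: 30.0
```

```bash
python3 -m pendant '[[[0,-2,0],[0,0,0]],[[0,-3.5,0],[0,0,0]],[[0,-3.5,0],[0,0,0]]]' | grep -E "tcp|wrist"
python3 -m pendant '[[[0,0,0],[0,0,-0.1]],[[0,0,0],[0,0,-0.2]],[[0,0,0],[0,0,-0.3]],[[0,0,0],[0,0,-0.4]],[[0,0,0],[0,0,-0.5]],[[0,0,0],[0,0,-0.5236]]]'
python3 - <<'E'
from h import *
print(r.sense()["moment"])
E
```

```text
tcp_pos: [0.4156, -0.3133, 0.1006]
wrist_force: [2.4, -1.4, 3.5]
time_s: 55.8
tcp_pos: [0.4155, -0.313, 0.1006]
ee_rot: [[-0.872, -0.49, 0.002], [-0.49, 0.872, -0.001], [-0.001, -0.002, -1.0]]
wrist_force: [3.2, -0.7, 5.7]
gripper_width: 0.679
gripper_force: 30.0
[ 0.09826803 -0.58629935 -0.0276894 ]
```

Turning smoothly; 0.524 done, 2.618 rad remaining.

```bash
python3 -m pendant '[[[0,0,0],[0,0,-0.1]],[[0,0,0],[0,0,-0.2]],[[0,0,0],[0,0,-0.3]],[[0,0,0],[0,0,-0.4]],[[0,0,0],[0,0,-0.5]],[[0,0,0],[0,0,-0.6]],[[0,0,0],[0,0,-0.7]],[[0,0,0],[0,0,-0.8]],[[0,0,0],[0,0,-0.9]],[[0,0,0],[0,0,-1.0]]]'
python3 -m pendant '[[[0,0,0],[0,0,-0.1]],[[0,0,0],[0,0,-0.2]],[[0,0,0],[0,0,-0.3]],[[0,0,0],[0,0,-0.4]],[[0,0,0],[0,0,-0.5]],[[0,0,0],[0,0,-0.6]],[[0,0,0],[0,0,-0.7]],[[0,0,0],[0,0,-0.8]],[[0,0,0],[0,0,-0.9]],[[0,0,0],[0,0,-1.0]]]'
python3 -m pendant '[[[0,0,0],[0,0,-0.1]],[[0,0,0],[0,0,-0.2]],[[0,0,0],[0,0,-0.3]],[[0,0,0],[0,0,-0.4]],[[0,0,0],[0,0,-0.5]],[[0,0,0],[0,0,-0.6]],[[0,0,0],[0,0,-0.618]],[[0,0,0],[0,0,-0.618]],[[0,0,0],[0,0,-0.618]]]'
```

```text
time_s: 56.8
tcp_pos: [0.4151, -0.3128, 0.1006]
ee_rot: [[-0.058, -0.998, 0.001], [-0.998, 0.058, -0.001], [0.001, -0.001, -1.0]]
wrist_force: [1.7, -0.0, 5.8]
gripper_width: 0.677
gripper_force: 30.0
time_s: 57.8
tcp_pos: [0.4147, -0.3131, 0.1006]
ee_rot: [[0.809, -0.588, 0.0], [-0.588, -0.809, -0.001], [0.001, 0.001, -1.0]]
wrist_force: [1.2, -0.9, 5.7]
gripper_width: 0.677
gripper_force: 30.0
time_s: 58.7
tcp_pos: [0.4147, -0.3133, 0.1006]
ee_rot: [[1.0, -0.014, 0.001], [-0.014, -1.0, -0.001], [0.001, 0.001, -1.0]]
wrist_force: [-0.3, -2.5, 5.4]
gripper_width: 0.679
gripper_force: 30.0
```

```bash
python3 -m pendant '[[[0,0,0],[0,0,0]],[[0,0,0],[0,0,0]],[[0,0,0],[0,0,0]],[[0,0,0],[0,0,0]],[[0,0,0],[0,0,0]],[[0,0,0],[0,0,0]]]' 1 | grep -E "tcp|wrist|width"
python3 -m pendant '[[[0,0,-15],[0,0,0]],[[0,0,-45],[0,0,0]],[[0,0,-90],[0,0,0]],[[0,0,-135],[0,0,0]],[[0,0,-180],[0,0,0]],[[-15,30,-190],[0,0,0]],[[-40,80,-190],[0,0,0]],[[-65,130,-190],[0,0,0]],[[-95,180,-190],[0,0,0]],[[-125,230,-190],[0,0,0]]]' | grep -E "tcp|wrist"
python3 -m pendant '[[[0,0,0],[0,0,0]],[[0,0,0],[0,0,0]],[[0,0,0],[0,0,0]]]' | grep -E "tcp|wrist"
python3 - <<'E'
from h import *
c,K=cap("top"); c2,K2=cap("side"); save(c,"p6")
a=cv2.resize(c["frame"][195:335,425:515],(385,600),interpolation=cv2.INTER_CUBIC)
b=cv2.resize(c2["frame"][150:280,275:445],(400,306),interpolation=cv2.INTER_CUBIC); b=cv2.copyMakeBorder(b,0,294,0,0,0)
cv2.imwrite("pics/p7.png",cv2.hconcat([a,b])[:,:,::-1])
E
```

```text
tcp_pos: [0.4143, -0.3127, 0.0996]
wrist_force: [-0.3, -0.2, -0.5]
gripper_width: 0.992
tcp_pos: [0.2999, -0.5182, 0.2897]
wrist_force: [1.3, 0.1, 0.2]
tcp_pos: [0.3012, -0.5163, 0.2895]
wrist_force: [0.9, 1.2, 0.5]
```

View pics/p7.png

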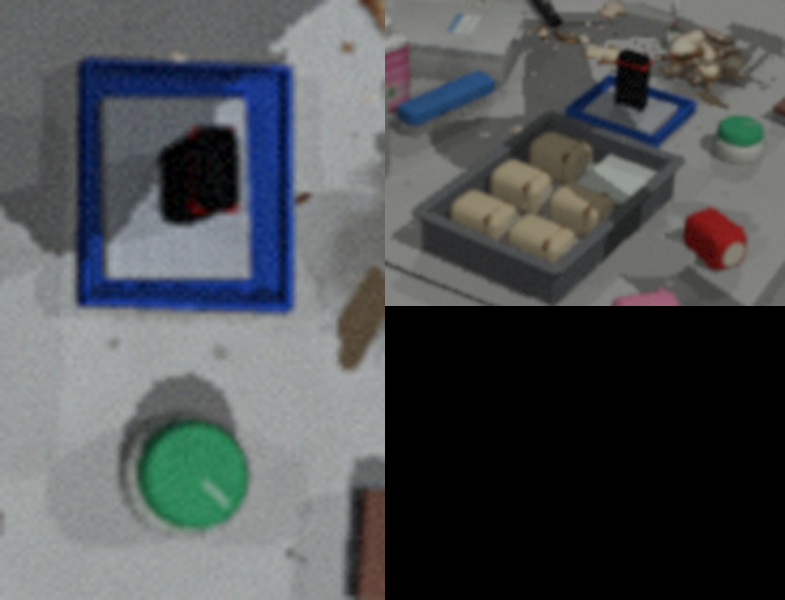

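View pics/p6.png

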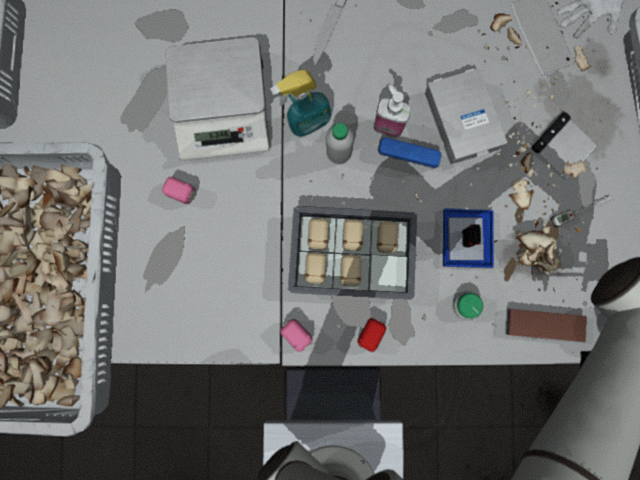

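The crop and top view show the white line pointing lower right at about (216,493) in the crop, opposite where it started, so the knob has made a half turn. The five chunks are level in the bin, the tamper stands in its tray, and the decoys and other objects haven't moved.

```bash
python3 -c "
from station import r
print(r.finish_job())"
```

```text
the job is handed in; nothing more can be done
None
```

The job is handed in after about 59 s of robot time: five chunks tamped level with the bin's rim, the tamper standing back in its tray, and the timer knob turned six clicks anticlockwise (half a turn).

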